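# Slide the tall coin tube home into the empty stall

### The job

Push the tall aluminium coin tube across the shelf into the empty one of the two low beech stalls, until it stands home against the stall's back wall; then take the hand away. It is tall and narrow and topples if pushed high up, so push it low on its body: it has to slide upright on the shelf all the way, never lifted and never tipped. Leave the short tube in the other stall and everything else on the shelf where it is.

Things in the scene. Friction and masses are not known exactly. Their poses are not given: they have to be found in the camera images.
- tall_tube: Tall plain aluminium coin tube with a screw cap, standing on its flat foot: a cylinder 42 mm in diameter and 168 mm tall, about 0.3 to 0.55 kg, weight spread evenly. On this shelf it tips instead of sliding when pushed more than about 30 mm above its foot. Origin at the centre of its underside, z up along its axis (its turn about z means nothing).
- stall_a: EMPTY low beech stall, fixed: a U of walls 28 mm high, open to its -x. Origin: on the shelf, where the tall tube's axis stands when it touches the back wall, whose inner face is 21 mm off towards +x. Straight sides 26 mm either way in y, back to x = -8 mm; then wings flare to a mouth 80 mm wide inside at x = -28 mm, 97 mm outside. A tube at home ends 7 mm inside the mouth, where the gap is 70 mm wide.
- stall_b: The other, identical stall, occupied by the short tube; same frame. Either of the two may be the one nearer the robot.
- short_tube: Short aluminium coin tube, 42 mm in diameter and 85 mm tall, standing loose in the occupied stall; leave it. Origin at the centre of its underside.
- bowl: Cream porcelain sorting bowl, loose, 110 mm across the rim, 45 mm high; leave it. Origin under its centre.
- tin: Squat round pewter coin tin, loose, 79 mm in diameter, 50 mm high; leave it. Origin under its centre.
- loupe: Loupe lying flat, loose: lens ring 66 mm across at its origin, horn handle reaching 122 mm from the origin along its +x, 12 mm thick; leave it.
- capsules: Low stack of three clear coin capsules, loose, 44 mm in diameter, 19 mm high; leave it. Origin under its centre.

How it is judged (in metres and radians):
At the end, for the whole second after the job is handed in: The tall tube stands upright (within 3.5 degrees), at rest on the shelf in the empty stall, its wall within 7 mm of the back wall and within 8 mm of the stall's middle line; short tube, bowl, tin, loupe and capsules within 20 mm of where they began (x of tall_tube in the frame of stall_a between -0.007 and 0.004 m and y of tall_tube in the frame of stall_a between -0.008 and 0.008 m and height (world z) of tall_tube between -0.004 and 0.004 m and angle between tall_tube's own z axis and vertical below 0.06 rad and linear speed of tall_tube below 0.01 m/s and distance of each of short_tube, bowl, tin, loupe, capsules from where it was at the start of the episode below 0.02 m); the robot touches nothing.
It fails at once if the tall tube tips by more than 14 degrees (angle between tall_tube's own z axis and vertical above 0.25 rad).
It fails at once if the tall tube is lifted off the shelf (more than 8 mm) (height (world z) of tall_tube above 0.008 m).
It fails at once if the short tube, bowl, tin, loupe or capsules are moved by more than 20 mm or knocked over (distance of any of short_tube, bowl, tin, loupe, capsules from where it was at the start of the episode above 0.02 m or angle between any of short_tube, bowl, tin, loupe, capsules's own z axis and vertical above 0.4 rad).
It also fails if it takes over 64 s, if anything falls off the work surface, if the arm or the gripper's body presses on something with over 40 N, if the wrist force passes 120 N, or if a joint passes its speed limit or range.

### The arm

A 6-joint arm with a two-finger parallel gripper is mounted at the origin on the work surface. World frame = base frame: x ahead of the robot, y to its left, z up, the work surface at z = 0. Lengths are in m, angles in degrees, forces in N, time in s.
With the tool pointing down it reaches from about 0.3 to 0.85 m from the base axis. Payload 4.2 kg.
Tool frame: the origin (TCP) lies at the centre of the arm's flange, where the gripper is bolted on; the fingertips stand 191 mm ahead of it and the grasp point (between the pads) lies 172 mm ahead of it; z points along the fingers, y is the direction in which the jaws open and shut (so a half turn about z gives the same grasp; the last joint's range is limited). The gripper opens to 91 mm and grips with 3 to 60 N. Pads are 32 mm wide; open, the fingers measure 118 mm over their backs; the gripper's body (76 mm by 178 mm) begins 60 mm behind the grasp point.
Start: joints at [-68.182, 18.312, 89.639, -0, 72.044, -1.146], TCP at [0.224, -0.529, 0.405] pointing down, gripper open.
Joint ranges: [-177.97, 177.97], [-48.28, 115.42], [12.27, 149.76], [-77.06, 257.06], [2.81, 150.46], [-146.56, 146.56]. Speed limits (degrees/s): [147.25, 147.25, 180, 180, 180, 180].

### API

Orientations are given as a 3x3 rotation matrix whose columns are the frame's x, y, z axes.
In Python, from workcell import status, cams, job gives the robot as it stands. The module is installed in compiled form; this text tells all that it offers.
- The arm moves only by the tool arm_command, never from a script. Its argument "rows" is a list of rows, each an object of numbers: "tx", "ty", "tz": the shift along the tool's x, y, z in units of 40 mm (1.0 is 40 mm); "rx", "ry", "rz": the turn, a rotation vector about the tool's x, y, z in rad. A call has 1 to 20 rows; each row is the pose to reach, as a shift and turn from the pose commanded when the call began, along the tool's axes at that moment; what a row does not reach only later rows make up. A row lasts 1/10 s, in which the tool goes at most 50 mm and 8.59 degrees, less where a joint would pass 70% of its speed; a pose out of reach is approached as far as the arm can. A call with a gripper value outside its range is refused whole. "jaw" is the finger opening in mm, from 0 to 91.2, set as the call begins (left out, the last holds). The fingers move at their own pace and stop on an object; "force" is the grip in N (left out, the last holds). Time passes only in rows, so rows that repeat a pose let the fingers close. It gives the time, the measured TCP pose, the force and the opening at its end, in the units of the state.
- status.observe(): the state, without advancing time (a new reading comes with each control period).
- cams.grab_frame(name): name is "side" or "top" or "wrist"; returns a dict with "pixels" (420x560x3 uint8, blue, green, red), "depth" (420x560 float32, m along the optical axis (not along the pixel's ray), 0 where there is no reading), "vfov" (degrees; the focal length in pixels is half the picture's height over the tangent of half this angle, whatever the lens; pixels are square), "cx", "cy" (the principal point, pixels), "rvec" (rotation vector, rad) and "tvec" (3), from world to camera coordinates, as OpenCV has them. Camera axes: x right, y down, z forward; pixel columns grow to the right and rows downward; lengths in m; the calibration is good to about 2 mm. A picture is of the moment at which its call begins.
- job.sign_off(): hands the job in, once; it reports no verdict.
The state is a dict: "time_s": time; "joint_pos": joint angles; "joint_velocities": joint speeds; "joint_torque": joint torques, N m; "eef_pos": TCP position; "orientation": TCP orientation; "force": force on the tool from outside, world axes, zero at the start; "moment": the same for the moment, N m; "gripper_width": finger opening in m.
Only numpy, scipy, OpenCV 4.12 (cv2) and the standard library are available. Lean on these libraries where they do the work, as an engineer would, in place of code of your own. Each camera call takes 0.05 s, during which the arm holds its last target.

## Working session

There is one attempt and no reset: what is moved stays moved. The work goes in short steps, Python scripts to look and compute and a tool call to move; the robot and the scene stay as the last step left them, time stands still between calls to the robot, and variables do not carry over. Pictures are saved under pics/ and viewed, and the job is handed in when it is done.

Besides the shell and the picture viewer there is one more tool, called after "Emit:" as a command line: name --argument value ..., lists and objects as JSON in quotes. arm_command: Moves the arm, as the interface text tells. Its arguments: {"type":"object","properties":{"rows":{"type":"array","items":{"type":"object","properties":{"tx":{"type":"number"},"ty":{"type":"number"},"tz":{"type":"number"},"rx":{"type":"number"},"ry":{"type":"number"},"rz":{"type":"number"}}}},"jaw":{"type":"number"},"force":{"type":"number"}},"required":["rows"]}

```bash
mkdir -p pics; cat > h.py <<'E'
import numpy as np, cv2
from workcell import status, cams, job
def K(f):
    F=210/np.tan(np.radians(f["vfov"])/2); return F
def save(n,name):
    f=cams.grab_frame(n); cv2.imwrite(f"pics/{name}.png",f["pixels"]); np.savez(f"pics/{name}.npz",**f); return f
def load(name): 
    d=np.load(f"pics/{name}.npz"); return {k:d[k] for k in d}
def cloud(f):
    F=K(f); v,u=np.mgrid[0:420,0:560]; z=f["depth"]
    P=np.stack([(u-f["cx"])/F*z,(v-f["cy"])/F*z,z],-1)
    R,_=cv2.Rodrigues(np.array(f["rvec"],float)); return (P-np.array(f["tvec"]).ravel())@R
def ray(f,u,v,h):
    F=K(f);R,_=cv2.Rodrigues(np.array(f["rvec"],float)); t=np.array(f["tvec"]).ravel()
    d=R.T@np.array([(u-f["cx"])/F,(v-f["cy"])/F,1]); c=-R.T@t
    return c+d*(h-c[2])/d[2]
E
python3 - <<'E'
from h import *
for n in ["top","side","wrist"]:
    f=save(n,n+"0"); R,_=cv2.Rodrigues(np.array(f["rvec"],float)); print(n,f["vfov"],f["cx"],f["cy"],-R.T@np.array(f["tvec"]).ravel(), (f["depth"]>0).mean())
s=status.observe(); print(s)
E
```

```text
top 52.57264865388756 282.8737931147289 202.06209540920884 [ 0.4673382  -0.03618112  1.16521998] 0.9961607142857143
side 57.44072350331172 277.0233286829065 208.40567552740194 [0.40772439 0.55941099 0.55003741] 0.9961267006802721
wrist 59.74449448933874 277.0893809984578 204.28970925163424 [ 0.29195805 -0.50027018  0.38474106] 0.9958928571428571
{'time_s': 0.15, 'joint_pos': array([-6.81821889e+01,  1.83428891e+01,  8.96900796e+01,  6.42189189e-04,
        7.20437743e+01, -1.14612583e+00]), 'joint_velocities': array([-0.01936765, -0.13832115, -0.2058478 ,  0.09727071, -0.05158239,
       -0.08155804]), 'joint_torque': array([-8.57569757e-04, -4.12776732e+01, -2.32155383e+01,  7.25312415e-02,
        4.33933223e-02, -9.89895329e-05]), 'eef_pos': array([ 0.22429191, -0.52931791,  0.40411847]), 'orientation': array([[ 9.20751965e-01,  3.90148154e-01, -4.87904552e-04],
       [ 3.90148457e-01, -9.20751120e-01,  1.24743832e-03],
       [ 3.74470958e-05, -1.33893650e-03, -9.99999103e-01]]), 'force': array([0.07636818, 0.08109232, 0.08086713]), 'moment': array([-0.04328402, -0.02520973,  0.00073976]), 'gripper_width': 0.09121690096704183}
```

View pics/top0.png

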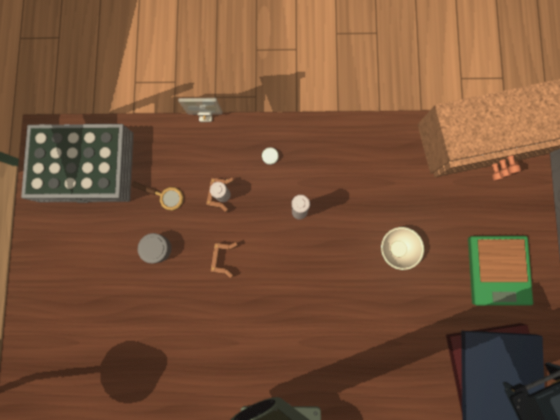

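View pics/side0.png

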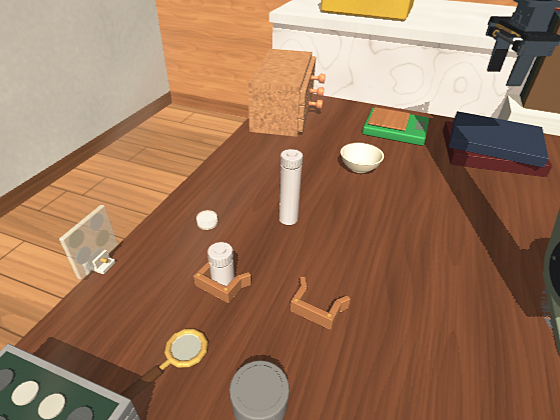

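The top view shows the tall tube at about (300,207) and the short tube in the far stall at (219,190). The empty stall is at (220,258), with its mouth towards the right of the picture (about -y). The bowl is at (403,248), the tin at (152,248), the capsules at (270,156) and the loupe at (171,198).

```bash
python3 - <<'E'
from h import *
f=load("top0"); C=cloud(f); img=f["pixels"]
cv2.imwrite("pics/crop0.png",cv2.resize(img[140:300,140:340],(800,640),interpolation=cv2.INTER_CUBIC)[:600])
for n,(u,v) in dict(tube=(300,203),bowl=(403,248),caps=(270,156),tin=(152,248),short=(219,188),table=(300,300)).items(): print(n,C[v,u].round(4))
# tall tube points
for nm,ff in (("top",f),("side",load("side0"))):
    P=cloud(ff).reshape(-1,3)
    t=C[203,300]
    m=(abs(P[:,0]-t[0])<.06)&(abs(P[:,1]-t[1])<.06)&(P[:,2]>.03)
    Q=P[m]; print(nm,m.sum(),Q[:,2].max())
    for a,b in ((.03,.06),(.06,.1),(.1,.14),(.14,.163),(.163,.18)):
        q=Q[(Q[:,2]>a)&(Q[:,2]<b)]
        if len(q)>5:
            # circle fit fixed radius
            from scipy.optimize import least_squares
            r=least_squares(lambda c:np.hypot(q[:,0]-c[0],q[:,1]-c[1])-.021,q[:,:2].mean(0)+ (np.array([0,-.02]) if nm=="side" else 0),loss="soft_l1",f_scale=.003)
            print(a,b,len(q),q.mean(0).round(4),np.ptp(q,axis=0).round(3),"fit",r.x.round(4),np.sqrt((r.fun**2).mean()).round(4))
# stall region wall top points
for nm,ff in (("top",f),("side",load("side0"))):
    CC=cloud(ff); P=CC.reshape(-1,3); I=ff["pixels"].reshape(-1,3).astype(int)
    c=C[258,215]
    m=(abs(P[:,0]-c[0])<.09)&(abs(P[:,1]-c[1])<.09)&(P[:,2]>.021)&(P[:,2]<.04)&(I[:,2]>110)
    Q=P[m]; print(nm,m.sum(),Q.min(0).round(4),Q.max(0).round(4),np.median(Q[:,2]))
    np.save(f"pics/wall_{nm}.npy",Q)
E
```

```text
tube [ 0.6095 -0.0524  0.1659]
bowl [ 0.5081 -0.3311  0.0066]
caps [0.7625 0.0272 0.0189]
tin [0.5088 0.3359 0.0496]
short [0.6621 0.1562 0.082 ]
table [ 3.708e-01 -5.290e-02  3.000e-04]
top 327 0.17100207830593572
0.03 0.06 18 [ 0.5905 -0.0499  0.0426] [0.013 0.034 0.028] fit [ 0.6086 -0.0518] 0.0002
0.06 0.1 25 [ 0.5913 -0.0495  0.0778] [0.012 0.036 0.037] fit [ 0.6087 -0.0519] 0.0002
0.1 0.14 28 [ 0.5913 -0.05    0.1168] [0.013 0.038 0.038] fit [ 0.6088 -0.0519] 0.0002
0.14 0.163 85 [ 0.6057 -0.0503  0.1596] [0.04  0.041 0.022] fit [ 0.6089 -0.0522] 0.0055
0.163 0.18 171 [ 0.6073 -0.0523  0.1656] [0.039 0.038 0.008] fit [ 0.593  -0.0527] 0.0085
side 1289 0.17184185739174296
0.03 0.06 211 [ 0.6033 -0.0371  0.045 ] [0.039 0.027 0.03 ] fit [ 0.6083 -0.0531] 0.0009
0.06 0.1 314 [ 0.603  -0.0371  0.0802] [0.041 0.026 0.04 ] fit [ 0.6083 -0.053 ] 0.0008
0.1 0.14 338 [ 0.6031 -0.037   0.1205] [0.038 0.026 0.04 ] fit [ 0.6085 -0.0529] 0.0009
0.14 0.163 220 [ 0.6038 -0.0374  0.1516] [0.042 0.028 0.023] fit [ 0.6083 -0.0531] 0.001
0.163 0.18 206 [ 0.6068 -0.0483  0.1666] [0.04  0.042 0.009] fit [ 0.6099 -0.0608] 0.0075
top 293 [0.4325 0.1169 0.0213] [0.5225 0.1864 0.0324] 0.027380728149322922
side 750 [0.4309 0.116  0.021 ] [0.5247 0.1859 0.0325] 0.028960286040299987
```

View pics/crop0.png

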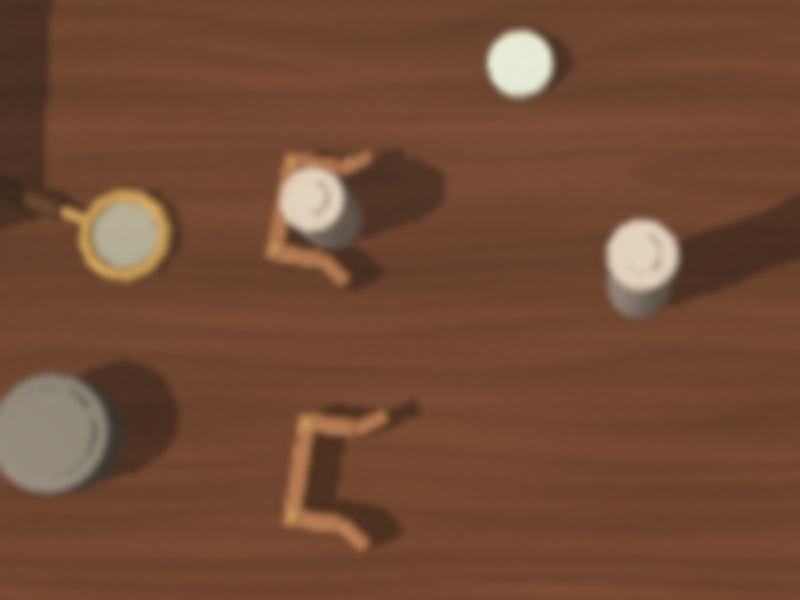

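```bash
python3 - <<'E'
from h import *
for nm in ("top","side"):
    Q=np.load(f"pics/wall_{nm}.npy"); Q=Q[(Q[:,2]>.0265)&(Q[:,2]<.0305)]
    b=Q[(Q[:,0]>.447)&(Q[:,0]<.50)&(Q[:,1]>.16)]
    # back wall line y=a x+c
    p=np.polyfit(b[:,0],b[:,1],1); res=b[:,1]-np.polyval(p,b[:,0])
    th=np.arctan2(1,-p[0])  # stall +x direction ~ normal to wall
    n=np.array([np.cos(th),np.sin(th)]); tdir=np.array([-n[1],n[0]])
    print(nm,len(b),"axis deg",np.degrees(th).round(2),res.min().round(4),res.max().round(4))
    s=Q[:,:2]@n; l=Q[:,:2]@tdir
    print("  n: max",np.percentile(s,[0.5,50,99.5]).round(4)," back wall n range",np.percentile(b[:,:2]@n,[2,50,98]).round(4),"l range",np.percentile(l,[.5,99.5]).round(4), 'mid',np.percentile(l,[.5,99.5]).mean().round(4))
    sb=np.percentile(b[:,:2]@n,50); 
    st=s.max()
    sel=(s<sb-.01)&(s>sb-.03); 
    for sg in (-1,1):
        mid=np.percentile(l,[.5,99.5]).mean(); k=sel&((l-mid)*sg>0); print("  side",sg,k.sum(),np.percentile(l[k],[2,50,98]).round(4))
    mid=np.percentile(l,[.5,99.5]).mean()
    o=n*(np.percentile(s,99.5)-.021-.0075)+tdir*mid; print("  origin",o.round(4))
E
python3 - <<'E'
# grad ray method for corner pixels in crop (scale 4)
import sys; sys.path.insert(0,'.')
from h import *
import os; os.chdir('.')
f=load("top0")
for n,(x,y) in dict(backfar_out=(298,412),backnear_out=(284,524),tipfar=(388,414),tipnear=(366,548)).items():
    print(n,ray(f,140+x/4-.375,140+y/4-.375,.028).round(4))
E
```

```text
top 66 axis deg 91.43 -0.0134 0.0109
  n: max [0.1043 0.1541 0.1719]  back wall n range [0.1513 0.1634 0.1714] l range [-0.5242 -0.4379] mid -0.4811
  side -1 23 [-0.5236 -0.5178 -0.5126]
  side 1 23 [-0.4575 -0.4522 -0.4467]
  origin [0.4773 0.1554]
side 227 axis deg 90.75 -0.0153 0.0097
  n: max [0.1122 0.1615 0.1789]  back wall n range [0.1566 0.1704 0.1788] l range [-0.5241 -0.4344] mid -0.4793
  side -1 60 [-0.5216 -0.5152 -0.5091]
  side 1 61 [-0.4577 -0.4511 -0.4448]
  origin [0.4773 0.1566]
backfar_out [0.5234 0.176  0.028 ]
backnear_out [0.4494 0.1838 0.028 ]
tipfar [0.5218 0.1156 0.028 ]
tipnear [0.4336 0.129  0.028 ]
```

```bash
python3 - <<'E'
from h import *
for nm in ("top","side"):
    Q=np.load(f"pics/wall_{nm}.npy"); Q=Q[(Q[:,2]>.0265)&(Q[:,2]<.0305)]
    th=np.radians(83.); mid=None
    for it in range(6):
        n=np.array([np.cos(th),np.sin(th)]); t=np.array([-n[1],n[0]])
        s=Q[:,:2]@n; l=Q[:,:2]@t; smax=np.percentile(s,99.5)
        w=(s>smax-.009); lm=(np.percentile(l[w],1)+np.percentile(l[w],99))/2
        w&=abs(l-lm)<.028
        b=Q[w]; c=b[:,:2]-b[:,:2].mean(0); v=np.linalg.svd(c,full_matrices=False)[2][0]; v*=np.sign(v@t); th=np.arctan2(-v[0],v[1])
    res=c@np.array([np.cos(th),np.sin(th)])
    n=np.array([np.cos(th),np.sin(th)]); t=np.array([-n[1],n[0]]); s=Q[:,:2]@n; l=Q[:,:2]@t; sm=(b[:,:2]@n)
    print(nm,len(b),np.degrees(th).round(2),"resid",res.min().round(4),res.max().round(4),"wall n",np.percentile(sm,[1,50,99]).round(4))
    s0=sm.mean()
    for sg in (-1,1):
        k=(s<s0-.009)&(s>s0-.028)&((l-lm)*sg>0); print("  side",sg,k.sum(),np.percentile(l[k],[2,50,98]).round(4))
    k=s<np.percentile(s,.5)+.004; print("  tips l",l[k].min().round(4),l[k].max().round(4),"mid",(l[k].min()+l[k].max())/2,"smin",s.min().round(4))
    print("  lm",lm.round(4),"origin(t=8mm)",(n*(s0-.025)+t*lm).round(4))
# same approach for short tube / others: heights and tube in stall b not needed
for n,(u,v) in dict(loupe=(171,198)).items(): print(n,cloud(load("top0"))[v,u].round(3))
E
```

```text
top 48 81.21 resid -0.004 0.0048 wall n [0.2443 0.248  0.2529]
  side -1 20 [-0.489  -0.4837 -0.4785]
  side 1 17 [-0.4251 -0.4196 -0.4152]
  tips l -0.4977 -0.4074 mid -0.45252557363653345 smin 0.1942
  lm -0.452 origin(t=8mm) [0.4808 0.1515]
side 151 82.46 resid -0.0048 0.0043 wall n [0.2348 0.2393 0.2436]
  side -1 55 [-0.4941 -0.4882 -0.4834]
  side 1 65 [-0.4306 -0.4241 -0.4193]
  tips l -0.5045 -0.4101 mid -0.45727562347467493 smin 0.1827
  lm -0.4569 origin(t=8mm) [0.4811 0.1526]
loupe [0.648 0.303 0.006]
```

```bash
cat >> h.py <<'E'
from scipy.spatial.transform import Rotation as Ro
def orient(head,tilt):
    h=np.radians(head);a=np.radians(tilt); d=np.array([np.cos(h),np.sin(h),0]);k=np.array([0,0,1.])
    return np.column_stack([np.cos(a)*d+np.sin(a)*k,np.cross(d,k),np.sin(a)*d-np.cos(a)*k])
def cmd(tip,head,tilt,base=None):
    """row from commanded pose base=(pos,R) (default measured)"""
    s=status.observe(); p0,R0=base if base else (s["eef_pos"],s["orientation"])
    R=orient(head,tilt); p=np.array(tip)-.191*R[:,2]
    t=R0.T@(p-p0)/.04; r=Ro.from_matrix(R0.T@R).as_rotvec()
    return t.round(3),r.round(4),p.round(4),(p,R)
def where():
    s=status.observe(); R=s["orientation"]; tip=s["eef_pos"]+.191*R[:,2]
    print("t",s["time_s"],"tip",tip.round(4),"head",np.degrees(np.arctan2(R[1,2],R[0,2])).round(1),"tilt",np.degrees(np.arccos(-R[2,2])).round(1),"F",np.round(s["force"],1),"j",np.round(s["joint_pos"],1),"w",round(s["gripper_width"],4))
E
python3 - <<'E'
from h import *
tube=np.array([.6085,-.0525]);d=np.array([np.cos(np.radians(140.6)),np.sin(np.radians(140.6))])
p=tube-.085*d; print(p)
print(cmd([*p,.19],140.6,25)[:3])
E
```

```text
[ 0.67418235 -0.10645209]
(array([15.416, -3.557,  1.031]), array([ 0.4459,  0.269 , -2.0152]), array([ 0.7366, -0.1577,  0.3631]))
```

Emit:
arm_command --rows '[{"tx":15.4,"ty":-3.56,"tz":1.03,"rx":0.446,"ry":0.269,"rz":-2.015},{"tx":15.4,"ty":-3.56,"tz":1.03,"rx":0.446,"ry":0.269,"rz":-2.015},{"tx":15.4,"ty":-3.56,"tz":1.03,"rx":0.446,"ry":0.269,"rz":-2.015},{"tx":15.4,"ty":-3.56,"tz":1.03,"rx":0.446,"ry":0.269,"rz":-2.015},{"tx":15.4,"ty":-3.56,"tz":1.03,"rx":0.446,"ry":0.269,"rz":-2.015},{"tx":15.4,"ty":-3.56,"tz":1.03,"rx":0.446,"ry":0.269,"rz":-2.015},{"tx":15.4,"ty":-3.56,"tz":1.03,"rx":0.446,"ry":0.269,"rz":-2.015},{"tx":15.4,"ty":-3.56,"tz":1.03,"rx":0.446,"ry":0.269,"rz":-2.015},{"tx":15.4,"ty":-3.56,"tz":1.03,"rx":0.446,"ry":0.269,"rz":-2.015},{"tx":15.4,"ty":-3.56,"tz":1.03,"rx":0.446,"ry":0.269,"rz":-2.015},{"tx":15.4,"ty":-3.56,"tz":1.03,"rx":0.446,"ry":0.269,"rz":-2.015},{"tx":15.4,"ty":-3.56,"tz":1.03,"rx":0.446,"ry":0.269,"rz":-2.015},{"tx":15.4,"ty":-3.56,"tz":1.03,"rx":0.446,"ry":0.269,"rz":-2.015},{"tx":15.4,"ty":-3.56,"tz":1.03,"rx":0.446,"ry":0.269,"rz":-2.015},{"tx":15.4,"ty":-3.56,"tz":1.03,"rx":0.446,"ry":0.269,"rz":-2.015},{"tx":15.4,"ty":-3.56,"tz":1.03,"rx":0.446,"ry":0.269,"rz":-2.015},{"tx":15.4,"ty":-3.56,"tz":1.03,"rx":0.446,"ry":0.269,"rz":-2.015},{"tx":15.4,"ty":-3.56,"tz":1.03,"rx":0.446,"ry":0.269,"rz":-2.015}]' --jaw 20 --force 20

```text
time_s: 1.95
eef_pos: [0.7353, -0.1588, 0.3643]
orientation: [[-0.699, 0.637, -0.325], [0.578, 0.771, 0.267], [0.421, -0.001, -0.907]]
force: [-0.1, -0.5, 0.0]
gripper_width: 0.0201
```

```bash
python3 - <<'E'
from h import *
where(); save("top","top1")
tube=np.array([.6085,-.0525]);d=np.array([np.cos(np.radians(140.6)),np.sin(np.radians(140.6))])
p=tube-.085*d
print(cmd([*p,.012],140.6,25)[:3]); print(cmd([*p,.19],140.6,25)[:2])
E
```

```text
t 1.95 tip [ 0.6733 -0.1077  0.191 ] head 140.5 tilt 24.9 F [-0.1 -0.5  0. ] j [-15.   42.2  55.8  10.4 104.6 -64.8] w 0.0201
(array([-1.89 ,  0.042,  4.06 ]), array([ 0.0003,  0.0019, -0.0023]), array([ 0.7366, -0.1577,  0.1851]))
(array([-0.017,  0.039,  0.024]), array([ 0.0003,  0.0019, -0.0023]))
```

Emit:
arm_command --rows '[{"tx":-0.4,"tz":0.86},{"tx":-0.8,"tz":1.71},{"tx":-1.2,"tz":2.57},{"tx":-1.5,"tz":3.21},{"tx":-1.7,"tz":3.65},{"tx":-1.8,"tz":3.86},{"tx":-1.8,"tz":3.86},{"tx":-1.8,"tz":3.86}]'

```text
invalid input
```

```bash
python3 - <<'E'
from h import *
where(); save("top","top2"); save("side","side2"); f=save("wrist","wrist2")
a=cv2.imread("pics/side2.png"); b=cv2.imread("pics/top2.png")
cv2.imwrite("pics/two2.png",np.hstack([cv2.resize(a[80:300,150:450],(400,293)),cv2.resize(b[120:300,200:400],(400,360))[:293]]))
E
```

```text
t 2.0 tip [ 0.6733 -0.1077  0.191 ] head 140.6 tilt 24.9 F [-0.8 -0.1  0.5] j [-15.   42.2  55.8  10.4 104.7 -64.8] w 0.0198
```

View pics/two2.png

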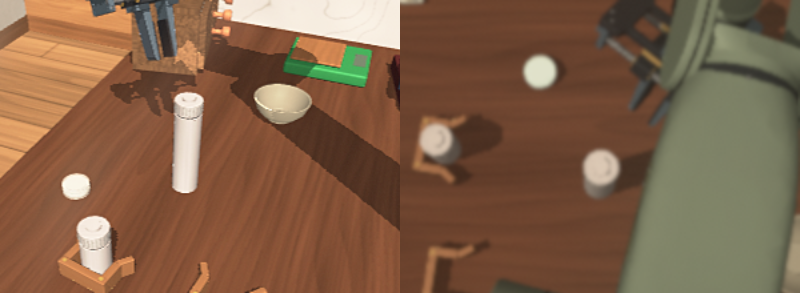

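View pics/wrist2.png

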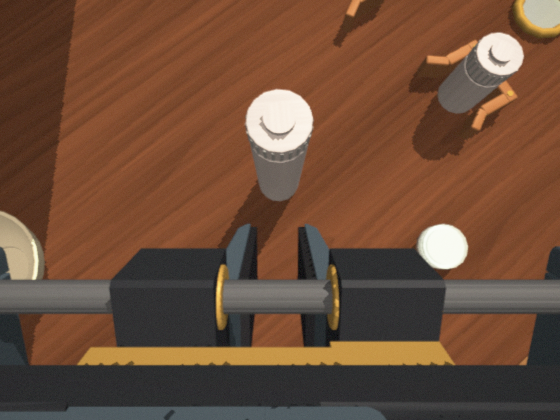

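The wrist view shows the tube (top at (279,120), foot at (279,190)) centred ahead of the two fingers. The move was refused, so I'll send it again with all the fields filled in.

Emit:
arm_command --rows '[{"tx":-0.4,"ty":0.0,"tz":0.86,"rx":0,"ry":0,"rz":0},{"tx":-0.8,"ty":0.0,"tz":1.71,"rx":0,"ry":0,"rz":0},{"tx":-1.2,"ty":0.0,"tz":2.57,"rx":0,"ry":0,"rz":0},{"tx":-1.5,"ty":0.0,"tz":3.21,"rx":0,"ry":0,"rz":0},{"tx":-1.7,"ty":0.0,"tz":3.65,"rx":0,"ry":0,"rz":0},{"tx":-1.8,"ty":0.0,"tz":3.86,"rx":0,"ry":0,"rz":0},{"tx":-1.8,"ty":0.0,"tz":3.86,"rx":0,"ry":0,"rz":0},{"tx":-1.8,"ty":0.0,"tz":3.86,"rx":0,"ry":0,"rz":0}]'

```text
time_s: 2.95
eef_pos: [0.7364, -0.1584, 0.1944]
orientation: [[-0.701, 0.635, -0.325], [0.576, 0.772, 0.267], [0.42, 0.0, -0.907]]
force: [-0.6, 0.7, 0.9]
gripper_width: 0.0196
```

```bash
python3 - <<'E'
from h import *
where(); save("top","top3"); save("side","side3"); f=save("wrist","wrist3")
a=cv2.imread("pics/side3.png"); 
cv2.imwrite("pics/two3.png",np.hstack([cv2.resize(a[80:300,180:450],(400,326)),cv2.resize(f["pixels"],(400,300))[:326]]) if 0 else np.vstack([cv2.resize(a[100:260,200:440],(600,400))]))
E
```

```text
t 2.95 tip [ 0.6744 -0.1074  0.0211] head 140.6 tilt 24.8 F [-0.6  0.7  0.9] j [-14.9  48.6  67.4  10.   86.9 -68.1] w 0.0196
```

View pics/two3.png

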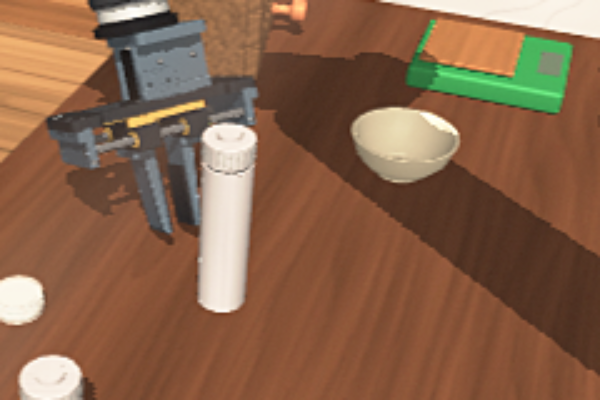

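View pics/wrist3.png

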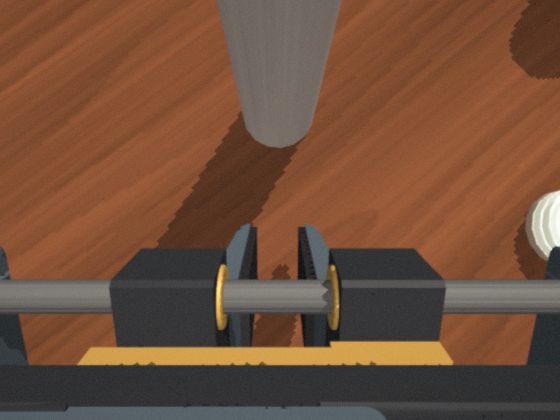

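Emit:
arm_command --rows '[{"tx":-0.05,"ty":0.0,"tz":0.1,"rx":0,"ry":0,"rz":0},{"tx":-0.095,"ty":0.0,"tz":0.204,"rx":0,"ry":0,"rz":0},{"tx":0.131,"ty":0.0,"tz":0.31,"rx":0,"ry":0,"rz":0},{"tx":0.358,"ty":0.0,"tz":0.415,"rx":0,"ry":0,"rz":0},{"tx":0.585,"ty":0.0,"tz":0.521,"rx":0,"ry":0,"rz":0},{"tx":0.74,"ty":0.0,"tz":0.594,"rx":0,"ry":0,"rz":0},{"tx":0.811,"ty":0.0,"tz":0.627,"rx":0,"ry":0,"rz":0},{"tx":0.879,"ty":0.0,"tz":0.659,"rx":0,"ry":0,"rz":0},{"tx":0.947,"ty":0.0,"tz":0.69,"rx":0,"ry":0,"rz":0},{"tx":1.015,"ty":0.0,"tz":0.722,"rx":0,"ry":0,"rz":0},{"tx":1.083,"ty":0.0,"tz":0.754,"rx":0,"ry":0,"rz":0},{"tx":1.151,"ty":0.0,"tz":0.785,"rx":0,"ry":0,"rz":0},{"tx":1.151,"ty":0.0,"tz":0.785,"rx":0,"ry":0,"rz":0}]'

```text
time_s: 4.4
eef_pos: [0.6936, -0.1233, 0.1843]
orientation: [[-0.701, 0.635, -0.325], [0.576, 0.773, 0.267], [0.421, -0.0, -0.907]]
force: [0.9, 0.7, -0.9]
gripper_width: 0.0204
```

```bash
cat >> h.py <<'E'
from scipy.optimize import least_squares
def tubefit(f,guess):
    """axis xy of tall tube from side/top depth: light grey pixels, fixed-radius fit by height bands"""
    P=cloud(f).reshape(-1,3); I=f["pixels"].reshape(-1,3).astype(int)
    m=(np.hypot(P[:,0]-guess[0],P[:,1]-guess[1])<.04)&(P[:,2]>.012)&(P[:,2]<.16)&(np.ptp(I,axis=1)<40)&(I.min(1)>90)
    Q=P[m]; out=[]
    for a,b in ((.035,.07),(.07,.11),(.11,.15)):
        q=Q[(Q[:,2]>a)&(Q[:,2]<b)]
        if len(q)<10: continue
        r=least_squares(lambda c:np.hypot(q[:,0]-c[0],q[:,1]-c[1])-.021,guess[:2],loss="soft_l1",f_scale=.002)
        out.append((len(q),*r.x.round(4),np.sqrt(np.mean(r.fun**2)).round(4)))
    return out
E
python3 - <<'E'
from h import *
where(); f=save("side","side4"); w=save("wrist","wrist4")
print(tubefit(f,(.606,-.0505)))
cv2.imwrite("pics/two4.png",np.hstack([cv2.resize(f["pixels"][100:280,220:400],(400,400)),cv2.resize(w["pixels"],(400,300))[np.r_[0:300,[299]*100]]]))
E
```

```text
t 4.4 tip [ 0.6315 -0.0723  0.011 ] head 140.6 tilt 24.9 F [ 0.9  0.7 -0.9] j [-13.2  45.   77.1  10.8  80.6 -67.7] w 0.0204
[(299, np.float64(0.6081), np.float64(-0.0514), np.float64(0.005)), (315, np.float64(0.6064), np.float64(-0.0516), np.float64(0.0009)), (335, np.float64(0.6065), np.float64(-0.0517), np.float64(0.0013))]
```

View pics/two4.png

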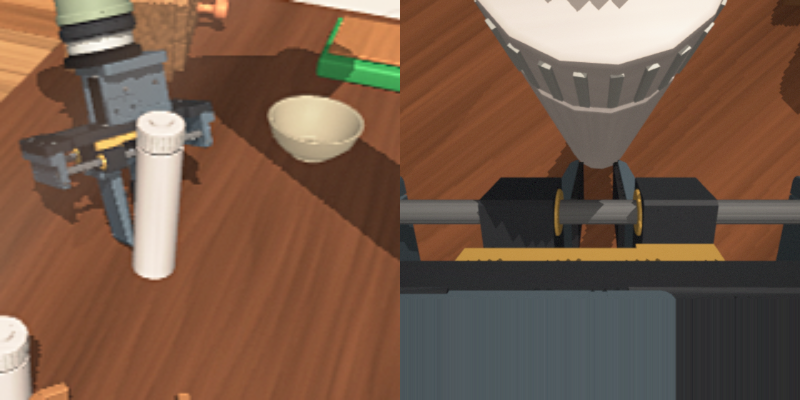

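```bash
python3 -c "
import json
for L in ([2,5,9,13,17,21,25,29,33,37,41,45,49,53,57,61,65,68,70,70],):
  print(json.dumps([dict(tx=round(a*.02268,3),tz=round(a*.01053,3)) for a in L]))"
```

```text
[{"tx": 0.045, "tz": 0.021}, {"tx": 0.113, "tz": 0.053}, {"tx": 0.204, "tz": 0.095}, {"tx": 0.295, "tz": 0.137}, {"tx": 0.386, "tz": 0.179}, {"tx": 0.476, "tz": 0.221}, {"tx": 0.567, "tz": 0.263}, {"tx": 0.658, "tz": 0.305}, {"tx": 0.748, "tz": 0.347}, {"tx": 0.839, "tz": 0.39}, {"tx": 0.93, "tz": 0.432}, {"tx": 1.021, "tz": 0.474}, {"tx": 1.111, "tz": 0.516}, {"tx": 1.202, "tz": 0.558}, {"tx": 1.293, "tz": 0.6}, {"tx": 1.383, "tz": 0.642}, {"tx": 1.474, "tz": 0.684}, {"tx": 1.542, "tz": 0.716}, {"tx": 1.588, "tz": 0.737}, {"tx": 1.588, "tz": 0.737}]
```

Emit:
arm_command --rows '[{"tx":0.045,"ty":0,"tz":0.021,"rx":0,"ry":0,"rz":0},{"tx":0.113,"ty":0,"tz":0.053,"rx":0,"ry":0,"rz":0},{"tx":0.204,"ty":0,"tz":0.095,"rx":0,"ry":0,"rz":0},{"tx":0.295,"ty":0,"tz":0.137,"rx":0,"ry":0,"rz":0},{"tx":0.386,"ty":0,"tz":0.179,"rx":0,"ry":0,"rz":0},{"tx":0.476,"ty":0,"tz":0.221,"rx":0,"ry":0,"rz":0},{"tx":0.567,"ty":0,"tz":0.263,"rx":0,"ry":0,"rz":0},{"tx":0.658,"ty":0,"tz":0.305,"rx":0,"ry":0,"rz":0},{"tx":0.748,"ty":0,"tz":0.347,"rx":0,"ry":0,"rz":0},{"tx":0.839,"ty":0,"tz":0.39,"rx":0,"ry":0,"rz":0},{"tx":0.93,"ty":0,"tz":0.432,"rx":0,"ry":0,"rz":0},{"tx":1.021,"ty":0,"tz":0.474,"rx":0,"ry":0,"rz":0},{"tx":1.111,"ty":0,"tz":0.516,"rx":0,"ry":0,"rz":0},{"tx":1.202,"ty":0,"tz":0.558,"rx":0,"ry":0,"rz":0},{"tx":1.293,"ty":0,"tz":0.6,"rx":0,"ry":0,"rz":0},{"tx":1.383,"ty":0,"tz":0.642,"rx":0,"ry":0,"rz":0},{"tx":1.474,"ty":0,"tz":0.684,"rx":0,"ry":0,"rz":0},{"tx":1.542,"ty":0,"tz":0.716,"rx":0,"ry":0,"rz":0},{"tx":1.588,"ty":0,"tz":0.737,"rx":0,"ry":0,"rz":0},{"tx":1.588,"ty":0,"tz":0.737,"rx":0,"ry":0,"rz":0}]'

```text
time_s: 6.5
eef_pos: [0.6392, -0.0786, 0.1842]
orientation: [[-0.7, 0.635, -0.327], [0.576, 0.773, 0.267], [0.422, -0.001, -0.907]]
force: [1.3, -0.3, -0.7]
gripper_width: 0.0203
```

```bash
python3 - <<'E'
from h import *
where(); f=save("side","side5"); w=save("wrist","wrist5")
print(tubefit(f,(.553,-.007)))
cv2.imwrite("pics/two5.png",np.hstack([cv2.resize(f["pixels"][100:320,200:420],(400,400)),cv2.resize(w["pixels"],(400,300))[np.r_[0:300,[299]*100]]]))
E
```

```text
t 6.5 tip [ 0.5768 -0.0276  0.011 ] head 140.7 tilt 25.0 F [ 1.3 -0.3 -0.7] j [-10.6  40.3  87.6  12.1  74.7 -66.8] w 0.0203
[(331, np.float64(0.5532), np.float64(-0.007), np.float64(0.006)), (347, np.float64(0.5513), np.float64(-0.007), np.float64(0.002)), (383, np.float64(0.5513), np.float64(-0.0071), np.float64(0.0022))]
```

View pics/two5.png

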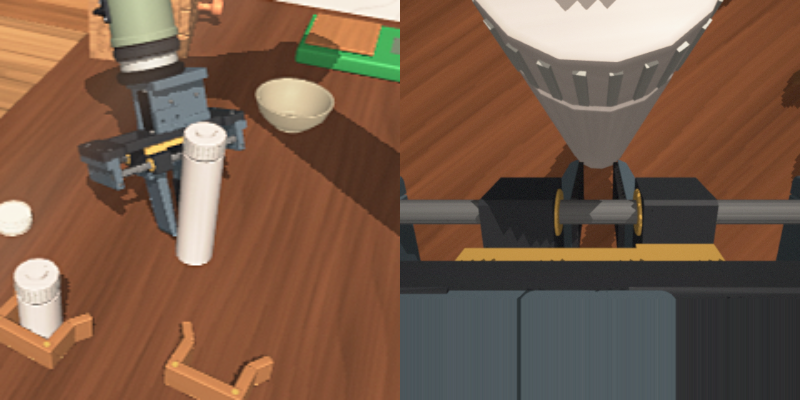

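```bash
python3 -c "
import json
for L in ([2,6]+list(range(12,103,6))+[106,108],):
  print(json.dumps([dict(tx=round(a*.02266,3),tz=round(a*.01057,3)) for a in L]))"
```

```text
[{"tx": 0.045, "tz": 0.021}, {"tx": 0.136, "tz": 0.063}, {"tx": 0.272, "tz": 0.127}, {"tx": 0.408, "tz": 0.19}, {"tx": 0.544, "tz": 0.254}, {"tx": 0.68, "tz": 0.317}, {"tx": 0.816, "tz": 0.381}, {"tx": 0.952, "tz": 0.444}, {"tx": 1.088, "tz": 0.507}, {"tx": 1.224, "tz": 0.571}, {"tx": 1.36, "tz": 0.634}, {"tx": 1.496, "tz": 0.698}, {"tx": 1.632, "tz": 0.761}, {"tx": 1.767, "tz": 0.824}, {"tx": 1.903, "tz": 0.888}, {"tx": 2.039, "tz": 0.951}, {"tx": 2.175, "tz": 1.015}, {"tx": 2.311, "tz": 1.078}, {"tx": 2.402, "tz": 1.12}, {"tx": 2.447, "tz": 1.142}]
```

Emit:
arm_command --rows '[{"tx":0.045,"ty":0,"tz":0.021,"rx":0,"ry":0,"rz":0},{"tx":0.136,"ty":0,"tz":0.063,"rx":0,"ry":0,"rz":0},{"tx":0.272,"ty":0,"tz":0.127,"rx":0,"ry":0,"rz":0},{"tx":0.408,"ty":0,"tz":0.19,"rx":0,"ry":0,"rz":0},{"tx":0.544,"ty":0,"tz":0.254,"rx":0,"ry":0,"rz":0},{"tx":0.68,"ty":0,"tz":0.317,"rx":0,"ry":0,"rz":0},{"tx":0.816,"ty":0,"tz":0.381,"rx":0,"ry":0,"rz":0},{"tx":0.952,"ty":0,"tz":0.444,"rx":0,"ry":0,"rz":0},{"tx":1.088,"ty":0,"tz":0.507,"rx":0,"ry":0,"rz":0},{"tx":1.224,"ty":0,"tz":0.571,"rx":0,"ry":0,"rz":0},{"tx":1.36,"ty":0,"tz":0.634,"rx":0,"ry":0,"rz":0},{"tx":1.496,"ty":0,"tz":0.698,"rx":0,"ry":0,"rz":0},{"tx":1.632,"ty":0,"tz":0.761,"rx":0,"ry":0,"rz":0},{"tx":1.767,"ty":0,"tz":0.824,"rx":0,"ry":0,"rz":0},{"tx":1.903,"ty":0,"tz":0.888,"rx":0,"ry":0,"rz":0},{"tx":2.039,"ty":0,"tz":0.951,"rx":0,"ry":0,"rz":0},{"tx":2.175,"ty":0,"tz":1.015,"rx":0,"ry":0,"rz":0},{"tx":2.311,"ty":0,"tz":1.078,"rx":0,"ry":0,"rz":0},{"tx":2.402,"ty":0,"tz":1.12,"rx":0,"ry":0,"rz":0},{"tx":2.447,"ty":0,"tz":1.142,"rx":0,"ry":0,"rz":0}]'

```text
time_s: 8.6
eef_pos: [0.5556, -0.01, 0.184]
orientation: [[-0.7, 0.635, -0.326], [0.576, 0.773, 0.267], [0.422, -0.001, -0.907]]
force: [1.8, -1.3, 0.3]
gripper_width: 0.0201
```

```bash
python3 - <<'E'
from h import *
where(); f=save("side","side6"); w=save("wrist","wrist6")
print(tubefit(f,(.468,.063)))
cv2.imwrite("pics/two6.png",np.hstack([cv2.resize(f["pixels"][100:340,200:440],(400,400)),cv2.resize(w["pixels"],(400,300))[np.r_[0:300,[299]*100]]]))
E
```

```text
t 8.6 tip [0.4933 0.041  0.0109] head 140.7 tilt 24.9 F [ 1.8 -1.3  0.3] j [ -5.7  34.  101.6  14.8  66.3 -64.9] w 0.0201
[(372, np.float64(0.4694), np.float64(0.0612), np.float64(0.0051)), (394, np.float64(0.4679), np.float64(0.0612), np.float64(0.0007)), (442, np.float64(0.4681), np.float64(0.0613), np.float64(0.0007))]
```

View pics/two6.png

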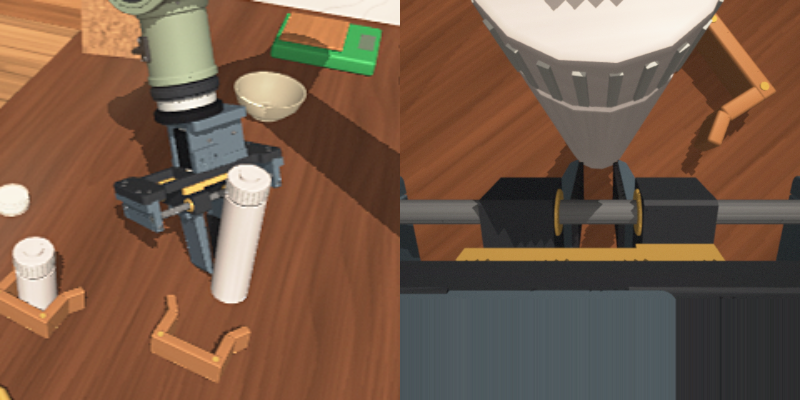

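```bash
python3 - <<'E'
from h import *
import json
tip0=np.array([.4933,.041]);d1=np.array([np.cos(np.radians(140.7)),np.sin(np.radians(140.7))])
n=np.array([np.cos(np.radians(82)),np.sin(np.radians(82))]); tube=np.array([.468,.0613])
W=[(tip0-.018*d1,140.7),(tip0-.035*d1,140.7)]
a=W[-1][0]; b=tube-.07*n
for k in range(1,9): W.append((a+(b-a)*k/8,140.7+(82-140.7)*k/8))
for p,h in W+[W[-1]]*2:
    t,r,_,_=cmd([*p,.0115],h,25); print(dict(zip("tx ty tz rx ry rz".split(),[float(x) for x in [*t.round(2),*r.round(3)]])))
E
```

```text
{'tx': -0.4, 'ty': -0.0, 'tz': -0.2, 'rx': -0.0, 'ry': 0.001, 'rz': -0.002}
{'tx': -0.79, 'ty': 0.0, 'tz': -0.38, 'rx': -0.0, 'ry': 0.001, 'rz': -0.002}
{'tx': -0.69, 'ty': -0.44, 'tz': -0.34, 'rx': -0.054, 'ry': 0.001, 'rz': 0.114}
{'tx': -0.56, 'ty': -0.89, 'tz': -0.27, 'rx': -0.108, 'ry': 0.001, 'rz': 0.23}
{'tx': -0.39, 'ty': -1.32, 'tz': -0.2, 'rx': -0.162, 'ry': 0.001, 'rz': 0.346}
{'tx': -0.2, 'ty': -1.74, 'tz': -0.11, 'rx': -0.216, 'ry': 0.001, 'rz': 0.462}
{'tx': 0.01, 'ty': -2.15, 'tz': -0.01, 'rx': -0.27, 'ry': 0.001, 'rz': 0.578}
{'tx': 0.25, 'ty': -2.53, 'tz': 0.1, 'rx': -0.325, 'ry': 0.001, 'rz': 0.694}
{'tx': 0.51, 'ty': -2.89, 'tz': 0.22, 'rx': -0.379, 'ry': 0.001, 'rz': 0.811}
{'tx': 0.79, 'ty': -3.23, 'tz': 0.35, 'rx': -0.433, 'ry': 0.001, 'rz': 0.927}
{'tx': 0.79, 'ty': -3.23, 'tz': 0.35, 'rx': -0.433, 'ry': 0.001, 'rz': 0.927}
{'tx': 0.79, 'ty': -3.23, 'tz': 0.35, 'rx': -0.433, 'ry': 0.001, 'rz': 0.927}
```

Emit:
arm_command --rows '[{"tx":-0.4,"ty":0,"tz":-0.2,"rx":0,"ry":0,"rz":0},{"tx":-0.79,"ty":0,"tz":-0.38,"rx":0,"ry":0.001,"rz":-0.002},{"tx":-0.69,"ty":-0.44,"tz":-0.34,"rx":-0.054,"ry":0.001,"rz":0.114},{"tx":-0.56,"ty":-0.89,"tz":-0.27,"rx":-0.108,"ry":0.001,"rz":0.23},{"tx":-0.39,"ty":-1.32,"tz":-0.2,"rx":-0.162,"ry":0.001,"rz":0.346},{"tx":-0.2,"ty":-1.74,"tz":-0.11,"rx":-0.216,"ry":0.001,"rz":0.462},{"tx":0.01,"ty":-2.15,"tz":-0.01,"rx":-0.27,"ry":0.001,"rz":0.578},{"tx":0.25,"ty":-2.53,"tz":0.1,"rx":-0.325,"ry":0.001,"rz":0.694},{"tx":0.51,"ty":-2.89,"tz":0.22,"rx":-0.379,"ry":0.001,"rz":0.811},{"tx":0.79,"ty":-3.23,"tz":0.35,"rx":-0.433,"ry":0.001,"rz":0.927},{"tx":0.79,"ty":-3.23,"tz":0.35,"rx":-0.433,"ry":0.001,"rz":0.927},{"tx":0.79,"ty":-3.23,"tz":0.35,"rx":-0.433,"ry":0.001,"rz":0.927}]'

```text
time_s: 9.9
eef_pos: [0.4476, -0.0882, 0.1849]
orientation: [[0.125, 0.99, 0.059], [0.898, -0.138, 0.419], [0.423, 0.001, -0.906]]
force: [-0.3, -0.6, 0.5]
gripper_width: 0.0201
```

```bash
python3 - <<'E'
from h import *
where(); f=save("side","side7"); w=save("wrist","wrist7"); t=save("top","top7")
print(tubefit(f,(.468,.061)))
cv2.imwrite("pics/two7.png",np.hstack([cv2.resize(f["pixels"][100:340,200:440],(400,400)),cv2.resize(t["pixels"][180:300,180:300],(400,400))]))
E
```

```text
t 9.9 tip [ 0.4589 -0.0083  0.0119] head 81.9 tilt 25.0 F [-0.3 -0.6  0.5] j [-20.2  25.1 120.9  35.5  45.4 -40. ] w 0.0201
[(312, np.float64(0.4678), np.float64(0.0613), np.float64(0.0006)), (396, np.float64(0.4679), np.float64(0.0615), np.float64(0.0007)), (453, np.float64(0.4678), np.float64(0.0615), np.float64(0.0007))]
```

View pics/two7.png

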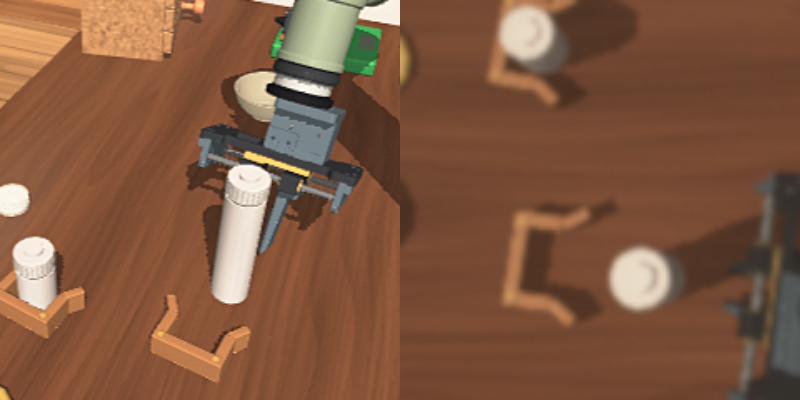

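View pics/wrist7.png

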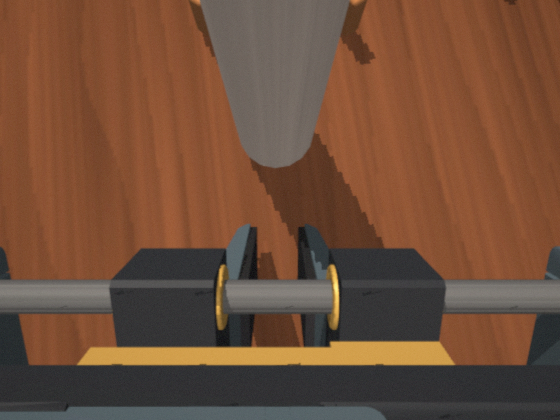

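```bash
python3 -c "
import json
for L in ([12,24,32,36]+list(range(40,101,5))+[104,106,106],[2,5,9,13,16,18,19,20,20]):
  print(len(L),json.dumps([dict(tx=round(a*.02266,3),ty=0,tz=round(a*.01057,3),rx=0,ry=0,rz=0) for a in L]))"
```

```text
20 [{"tx": 0.272, "ty": 0, "tz": 0.127, "rx": 0, "ry": 0, "rz": 0}, {"tx": 0.544, "ty": 0, "tz": 0.254, "rx": 0, "ry": 0, "rz": 0}, {"tx": 0.725, "ty": 0, "tz": 0.338, "rx": 0, "ry": 0, "rz": 0}, {"tx": 0.816, "ty": 0, "tz": 0.381, "rx": 0, "ry": 0, "rz": 0}, {"tx": 0.906, "ty": 0, "tz": 0.423, "rx": 0, "ry": 0, "rz": 0}, {"tx": 1.02, "ty": 0, "tz": 0.476, "rx": 0, "ry": 0, "rz": 0}, {"tx": 1.133, "ty": 0, "tz": 0.528, "rx": 0, "ry": 0, "rz": 0}, {"tx": 1.246, "ty": 0, "tz": 0.581, "rx": 0, "ry": 0, "rz": 0}, {"tx": 1.36, "ty": 0, "tz": 0.634, "rx": 0, "ry": 0, "rz": 0}, {"tx": 1.473, "ty": 0, "tz": 0.687, "rx": 0, "ry": 0, "rz": 0}, {"tx": 1.586, "ty": 0, "tz": 0.74, "rx": 0, "ry": 0, "rz": 0}, {"tx": 1.7, "ty": 0, "tz": 0.793, "rx": 0, "ry": 0, "rz": 0}, {"tx": 1.813, "ty": 0, "tz": 0.846, "rx": 0, "ry": 0, "rz": 0}, {"tx": 1.926, "ty": 0, "tz": 0.898, "rx": 0, "ry": 0, "rz": 0}, {"tx": 2.039, "ty": 0, "tz": 0.951, "rx": 0, "ry": 0, "rz": 0}, {"tx": 2.153, "ty": 0, "tz": 1.004, "rx": 0, "ry": 0, "rz": 0}, {"tx": 2.266, "ty": 0, "tz": 1.057, "rx": 0, "ry": 0, "rz": 0}, {"tx": 2.357, "ty": 0, "tz": 1.099, "rx": 0, "ry": 0, "rz": 0}, {"tx": 2.402, "ty": 0, "tz": 1.12, "rx": 0, "ry": 0, "rz": 0}, {"tx": 2.402, "ty": 0, "tz": 1.12, "rx": 0, "ry": 0, "rz": 0}]
9 [{"tx": 0.045, "ty": 0, "tz": 0.021, "rx": 0, "ry": 0, "rz": 0}, {"tx": 0.113, "ty": 0, "tz": 0.053, "rx": 0, "ry": 0, "rz": 0}, {"tx": 0.204, "ty": 0, "tz": 0.095, "rx": 0, "ry": 0, "rz": 0}, {"tx": 0.295, "ty": 0, "tz": 0.137, "rx": 0, "ry": 0, "rz": 0}, {"tx": 0.363, "ty": 0, "tz": 0.169, "rx": 0, "ry": 0, "rz": 0}, {"tx": 0.408, "ty": 0, "tz": 0.19, "rx": 0, "ry": 0, "rz": 0}, {"tx": 0.431, "ty": 0, "tz": 0.201, "rx": 0, "ry": 0, "rz": 0}, {"tx": 0.453, "ty": 0, "tz": 0.211, "rx": 0, "ry": 0, "rz": 0}, {"tx": 0.453, "ty": 0, "tz": 0.211, "rx": 0, "ry": 0, "rz": 0}]
```

Emit:
arm_command --rows '[{"tx":0.272,"ty":0,"tz":0.127,"rx":0,"ry":0,"rz":0},{"tx":0.544,"ty":0,"tz":0.254,"rx":0,"ry":0,"rz":0},{"tx":0.725,"ty":0,"tz":0.338,"rx":0,"ry":0,"rz":0},{"tx":0.816,"ty":0,"tz":0.381,"rx":0,"ry":0,"rz":0},{"tx":0.906,"ty":0,"tz":0.423,"rx":0,"ry":0,"rz":0},{"tx":1.02,"ty":0,"tz":0.476,"rx":0,"ry":0,"rz":0},{"tx":1.133,"ty":0,"tz":0.528,"rx":0,"ry":0,"rz":0},{"tx":1.246,"ty":0,"tz":0.581,"rx":0,"ry":0,"rz":0},{"tx":1.36,"ty":0,"tz":0.634,"rx":0,"ry":0,"rz":0},{"tx":1.473,"ty":0,"tz":0.687,"rx":0,"ry":0,"rz":0},{"tx":1.586,"ty":0,"tz":0.74,"rx":0,"ry":0,"rz":0},{"tx":1.7,"ty":0,"tz":0.793,"rx":0,"ry":0,"rz":0},{"tx":1.813,"ty":0,"tz":0.846,"rx":0,"ry":0,"rz":0},{"tx":1.926,"ty":0,"tz":0.898,"rx":0,"ry":0,"rz":0},{"tx":2.039,"ty":0,"tz":0.951,"rx":0,"ry":0,"rz":0},{"tx":2.153,"ty":0,"tz":1.004,"rx":0,"ry":0,"rz":0},{"tx":2.266,"ty":0,"tz":1.057,"rx":0,"ry":0,"rz":0},{"tx":2.357,"ty":0,"tz":1.099,"rx":0,"ry":0,"rz":0},{"tx":2.402,"ty":0,"tz":1.12,"rx":0,"ry":0,"rz":0},{"tx":2.402,"ty":0,"tz":1.12,"rx":0,"ry":0,"rz":0}]'

```text
time_s: 12.05
eef_pos: [0.4621, 0.0171, 0.1847]
orientation: [[0.126, 0.99, 0.059], [0.897, -0.139, 0.419], [0.423, 0.001, -0.906]]
force: [-0.3, -0.7, -0.7]
gripper_width: 0.0201
```

```bash
cat >> h.py <<'E'
def stall(xy,o=(.481,.152),h=81.9):
    n=np.array([np.cos(np.radians(h)),np.sin(np.radians(h))]); r=np.array(xy)-o
    return (r@n).round(4),(r@np.array([-n[1],n[0]])).round(4)
E
python3 - <<'E'
from h import *
where(); f=save("side","side8"); w=save("wrist","wrist8"); t=save("top","top8")
r=tubefit(f,(.4775,.129)); print(r,[stall(x[1:3]) for x in r])
cv2.imwrite("pics/two8.png",np.hstack([cv2.resize(f["pixels"][130:350,230:450],(400,400)),cv2.resize(t["pixels"][200:300,180:280],(400,400))]))
E
```

```text
t 12.05 tip [0.4734 0.0971 0.0117] head 81.9 tilt 25.0 F [-0.3 -0.7 -0.7] j [ -6.9  24.7 121.9  40.7  40.4 -32. ] w 0.0201
[(409, np.float64(0.4764), np.float64(0.1284), np.float64(0.0055)), (430, np.float64(0.4774), np.float64(0.1291), np.float64(0.0006)), (483, np.float64(0.4774), np.float64(0.1291), np.float64(0.0007))] [(np.float64(-0.024), np.float64(0.0012)), (np.float64(-0.0232), np.float64(0.0003)), (np.float64(-0.0232), np.float64(0.0003))]
```

View pics/two8.png

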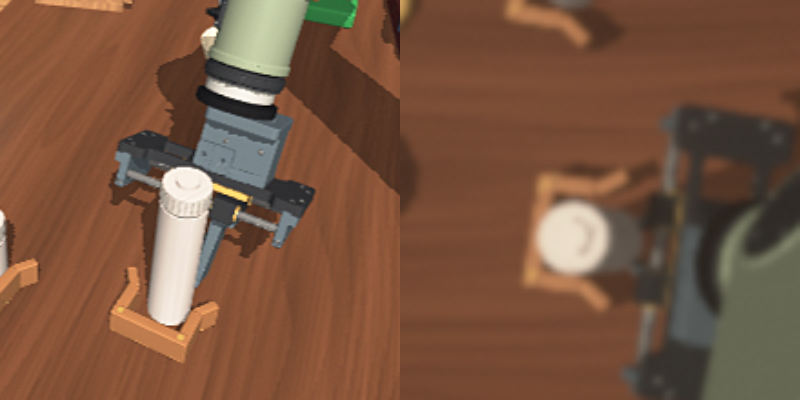

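The tube stands upright between the wings, 23 mm short of home and 0.3 mm off the middle line. I'll push it in the rest of the way slowly.

Emit:
arm_command --rows '[{"tx":0.045,"ty":0,"tz":0.021,"rx":0,"ry":0,"rz":0},{"tx":0.113,"ty":0,"tz":0.053,"rx":0,"ry":0,"rz":0},{"tx":0.204,"ty":0,"tz":0.095,"rx":0,"ry":0,"rz":0},{"tx":0.295,"ty":0,"tz":0.137,"rx":0,"ry":0,"rz":0},{"tx":0.363,"ty":0,"tz":0.169,"rx":0,"ry":0,"rz":0},{"tx":0.408,"ty":0,"tz":0.19,"rx":0,"ry":0,"rz":0},{"tx":0.431,"ty":0,"tz":0.201,"rx":0,"ry":0,"rz":0},{"tx":0.453,"ty":0,"tz":0.211,"rx":0,"ry":0,"rz":0},{"tx":0.453,"ty":0,"tz":0.211,"rx":0,"ry":0,"rz":0}]'

```text
time_s: 13.1
eef_pos: [0.4649, 0.0364, 0.1847]
orientation: [[0.126, 0.99, 0.06], [0.898, -0.14, 0.418], [0.422, 0.001, -0.907]]
force: [-0.8, -5.0, 0.3]
gripper_width: 0.0201
```

```bash
python3 - <<'E'
from h import *
where(); f=save("side","side9"); t=save("top","top9")
r=tubefit(f,(.4805,.149)); print(r,[stall(x[1:3]) for x in r])
cv2.imwrite("pics/two9.png",np.hstack([cv2.resize(f["pixels"][150:350,230:430],(400,400)),cv2.resize(t["pixels"][200:300,180:280],(400,400))]))
E
```

```text
t 13.1 tip [0.4763 0.1162 0.0115] head 81.8 tilt 25.0 F [-0.8 -5.   0.3] j [ -4.5  24.7 121.8  41.4  39.5 -30.3] w 0.0201
[(410, np.float64(0.4791), np.float64(0.1469), np.float64(0.005)), (442, np.float64(0.4801), np.float64(0.1476), np.float64(0.0006)), (485, np.float64(0.48), np.float64(0.1475), np.float64(0.0006))] [(np.float64(-0.0053), np.float64(0.0012)), (np.float64(-0.0045), np.float64(0.0003)), (np.float64(-0.0046), np.float64(0.0004))]
```

View pics/two9.png

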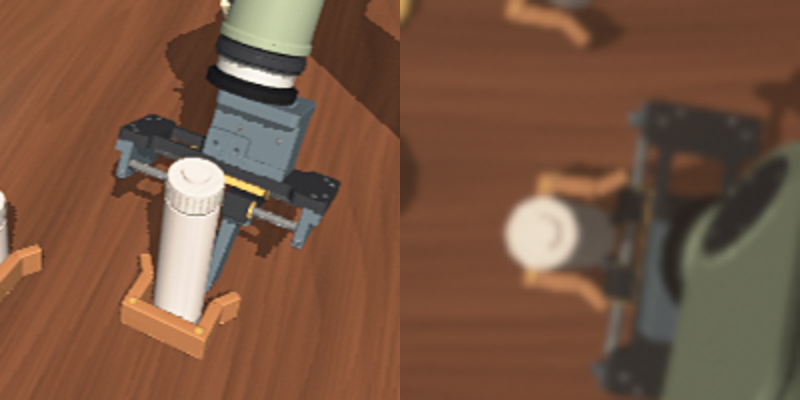

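Emit:
arm_command --rows '[{"tx":0.023,"ty":0,"tz":0.011,"rx":0,"ry":0,"rz":0},{"tx":0.045,"ty":0,"tz":0.021,"rx":0,"ry":0,"rz":0},{"tx":0.045,"ty":0,"tz":0.021,"rx":0,"ry":0,"rz":0}]'

```text
time_s: 13.5
eef_pos: [0.4651, 0.0374, 0.1847]
orientation: [[0.125, 0.99, 0.061], [0.899, -0.139, 0.415], [0.42, 0.003, -0.908]]
force: [-3.2, -11.4, 2.2]
gripper_width: 0.0198
```

```bash
python3 - <<'E'
from h import *
where(); f=save("side","side10")
r=tubefit(f,(.4805,.149)); print(r,[stall(x[1:3]) for x in r])
E
```

```text
t 13.5 tip [0.4767 0.1168 0.0114] head 81.7 tilt 24.8 F [ -3.2 -11.4   2.2] j [ -4.3  24.7 121.8  41.3  39.4 -30.1] w 0.0198
[(414, np.float64(0.4791), np.float64(0.147), np.float64(0.0049)), (438, np.float64(0.48), np.float64(0.1477), np.float64(0.0006)), (503, np.float64(0.48), np.float64(0.1477), np.float64(0.0007))] [(np.float64(-0.0052), np.float64(0.0012)), (np.float64(-0.0044), np.float64(0.0004)), (np.float64(-0.0044), np.float64(0.0004))]
```

```bash
python3 - <<'E'
from h import *
n=np.array([np.cos(np.radians(81.9)),np.sin(np.radians(81.9))]);t=np.array([-n[1],n[0]])
o=np.array([.4800,.1477])  # tube now
for nm in ("top0","side0","side10","wrist8"):
    P=cloud(load(nm)).reshape(-1,3); r=P[:,:2]-o; s=r@n*1e3; l=r@t*1e3
    m=(abs(l)<14)&(s>8)&(s<50); k=np.argsort(s[m])
    S=s[m][k];Z=P[m][k][:,2]*1e3
    print(nm,m.sum())
    for a in range(8,50,2):
        q=Z[(S>=a)&(S<a+2)]
        if len(q): print(a,len(q),np.percentile(q,[0,25,50,75,100]).round(0),end=" | ")
    print()
w=load("wrist8")
save("wrist","wrist10"); 
E
```

```text
top0 161
8 7 [-2. -1. -0.  1.  3.] | 10 6 [-2.  0.  1.  2.  4.] | 12 10 [-3. -2. -1.  0.  1.] | 14 8 [-2. -1.  0.  2.  2.] | 16 7 [-3. -2.  0.  1.  2.] | 18 8 [-4.  0.  1.  2.  4.] | 20 14 [-3. -0.  2. 21. 31.] | 22 21 [-1.  7. 20. 25. 30.] | 24 8 [25. 27. 28. 29. 32.] | 26 6 [26. 27. 28. 29. 30.] | 28 10 [27. 27. 29. 30. 31.] | 30 4 [26. 26. 27. 29. 31.] | 32 9 [24. 25. 27. 28. 29.] | 38 3 [-0.  0.  1.  1.  1.] | 40 9 [-4. -1. -1.  2.  6.] | 42 9 [-4. -0.  0.  1.  4.] | 44 6 [-4. -2. -1.  1.  2.] | 46 5 [-2. -1.  1.  2.  2.] | 48 11 [-3. -1.  0.  1.  2.] | 
side0 405
20 1 [29. 29. 29. 29. 29.] | 22 16 [28. 28. 29. 30. 31.] | 24 17 [28. 29. 30. 30. 31.] | 26 15 [28. 29. 30. 30. 31.] | 28 23 [28. 29. 29. 30. 32.] | 30 17 [ 1. 18. 29. 30. 30.] | 32 166 [ 0.  9. 16. 24. 31.] | 34 30 [ 1.  1.  3. 14. 31.] | 36 17 [1. 1. 2. 2. 3.] | 38 13 [1. 1. 1. 2. 3.] | 40 19 [0. 1. 3. 3. 4.] | 42 20 [0. 1. 2. 2. 4.] | 44 18 [-0.  1.  2.  2.  3.] | 46 20 [0. 1. 1. 2. 3.] | 48 13 [-0.  1.  1.  2.  3.] | 
side10 1572
8 28 [164. 165. 166. 169. 171.] | 10 28 [165. 166. 166. 168. 171.] | 12 18 [164. 165. 165. 166. 167.] | 14 69 [ 22.  85. 136. 165. 167.] | 16 223 [ 23.  65. 107. 140. 166.] | 18 347 [ 24.  67. 105. 141. 167.] | 20 438 [ 28.  70. 105. 135. 166.] | 22 30 [ 28.  30.  80. 134. 163.] | 24 20 [28. 29. 30. 30. 31.] | 26 17 [28. 29. 29. 30. 32.] | 28 17 [29. 29. 29. 30. 31.] | 30 24 [ 1. 28. 29. 30. 31.] | 32 159 [-0.  7. 15. 22. 31.] | 34 36 [-0.  1.  3. 16. 31.] | 36 13 [-0.  0.  1.  2.  3.] | 38 20 [1. 1. 2. 2. 4.] | 40 18 [0. 1. 2. 2. 3.] | 42 18 [-0.  1.  1.  2.  4.] | 44 17 [-1.  1.  1.  2.  4.] | 46 16 [-0.  0.  1.  2.  4.] | 48 16 [1. 1. 2. 3. 3.] | 
wrist8 0
```

View pics/wrist10.png

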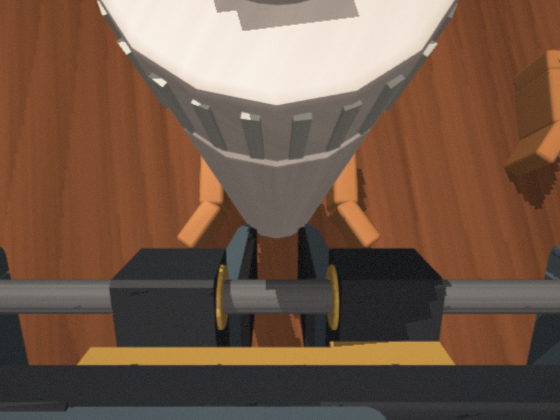

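The profile shows the back wall is about 11 mm thick, not the 8 mm I assumed. Its inner face lies about 21–22 mm from the tube axis, so the tube is home; the force also rose to 11 N with no further motion. Next I back the hand off.

Emit:
arm_command --rows '[{"tx":-0.07,"ty":0,"tz":-0.03,"rx":0,"ry":0,"rz":0},{"tx":-0.2,"ty":0,"tz":-0.09,"rx":0,"ry":0,"rz":0},{"tx":-0.5,"ty":0,"tz":-0.23,"rx":0,"ry":0,"rz":0},{"tx":-1.0,"ty":0,"tz":-0.47,"rx":0,"ry":0,"rz":0},{"tx":-1.6,"ty":0,"tz":-0.75,"rx":0,"ry":0,"rz":0},{"tx":-2.04,"ty":0,"tz":-0.95,"rx":0,"ry":0,"rz":0},{"tx":-1.83,"ty":0,"tz":-1.4,"rx":0,"ry":0,"rz":0},{"tx":-1.4,"ty":0,"tz":-2.3,"rx":0,"ry":0,"rz":0},{"tx":-1.0,"ty":0,"tz":-3.2,"rx":0,"ry":0,"rz":0},{"tx":-1.0,"ty":0,"tz":-3.2,"rx":0,"ry":0,"rz":0},{"tx":-1.0,"ty":0,"tz":-3.2,"rx":0,"ry":0,"rz":0},{"tx":-1.0,"ty":0,"tz":-3.2,"rx":0,"ry":0,"rz":0}]'

```text
time_s: 14.8
eef_pos: [0.4518, -0.0509, 0.2828]
orientation: [[0.127, 0.99, 0.058], [0.897, -0.14, 0.419], [0.423, -0.002, -0.906]]
force: [0.1, -0.5, -0.4]
gripper_width: 0.0199
```

```bash
python3 - <<'E'
from h import *
where(); f=save("side","side11"); t=save("top","top11")
r=tubefit(f,(.480,.1477)); print(r)
f0=load("top0"); C0=cloud(f0);C=cloud(t)
for n,(u,v) in dict(bowl=(403,248),caps=(270,156),tin=(152,248),short=(219,188)).items(): print(n,C0[v,u].round(3),C[v,u].round(3))
d=cv2.absdiff(f0["pixels"],t["pixels"]).max(2)
for n,(u,v,w) in dict(caps=(270,156,14),tin=(152,248,18),short=(217,192,18),loupe=(171,198,14),bowl=(403,248,25)).items(): print(n,"changed px",(d[v-w:v+w,u-w:u+w]>40).sum())
cv2.imwrite("pics/two11.png",np.hstack([cv2.resize(f["pixels"],(400,300)),cv2.resize(t["pixels"],(400,300))]))
E
```

```text
t 14.8 tip [0.4628 0.0291 0.1097] head 82.2 tilt 25.0 F [ 0.1 -0.5 -0.4] j [-15.6  15.9 115.7  30.3  56.1 -26.4] w 0.0199
[(340, np.float64(0.4801), np.float64(0.1476), np.float64(0.0006)), (438, np.float64(0.48), np.float64(0.1476), np.float64(0.0006)), (493, np.float64(0.4801), np.float64(0.1476), np.float64(0.0006))]
bowl [ 0.508 -0.331  0.007] [ 0.508 -0.332  0.005]
caps [0.762 0.027 0.019] [0.762 0.027 0.019]
tin [0.509 0.336 0.05 ] [0.509 0.336 0.049]
short [0.662 0.156 0.082] [0.662 0.156 0.085]
caps changed px 0
tin changed px 0
short changed px 0
loupe changed px 0
bowl changed px 774
```

View pics/two11.png

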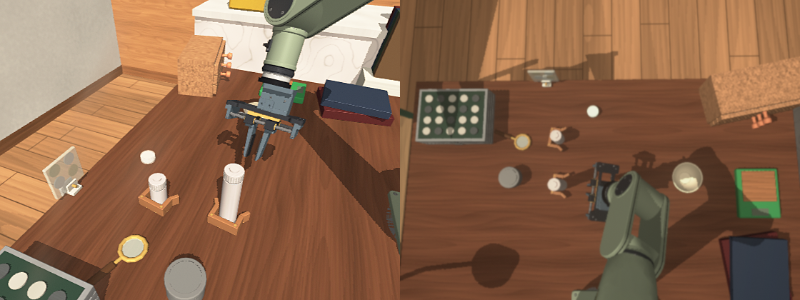

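```bash
python3 -c "
from h import *
print(job.sign_off()); where()"
```

```text
the job is handed in; nothing more can be done
None
the job is handed in; nothing more can be done
```

The tall tube is standing home in the empty stall, and I handed the job in at about 15 s of the 64 s allowed; no verdict was reported.

I pushed it low on its body, about 18 mm above the shelf, with the tool tilted and the two fingertips as a cradle. One leg brought it onto the stall's middle line and a second took it straight in to the back wall. Then I backed the hand off, raised it clear and looked again.

**Last checks**
- **Upright:** the tube's axis read (0.480, 0.148) at all three heights measured, to within 0.1 mm.
- **Centred:** it is about 0.4 mm off the stall's middle line.
- **Home:** the back wall's inner face measures about 21–22 mm from the tube's axis. A last nudge raised the force to 11 N with no further motion.
- **Other things:** in the top view the short tube, tin, capsules and loupe show no changed pixels.
- **Bowl:** its pixels did change, which I put down to the arm's shadow across it. Its measured point agrees within 2 mm.

**One disagreement:** my first estimate of the stall's position assumed an 8 mm back wall and put the tube 4.4 mm short of home. A height profile then showed the wall is about 11 mm thick, which together with the force reading agrees with the tube being home.

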